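Hang the gable templates on their loose hook, nested in order of size

ROBOT

A 7-joint arm with a two-finger parallel gripper is mounted at the origin on the work surface. World frame = base frame: x ahead of the robot, y to its left, z up, the work surface at z = 0. Lengths are in m, angles in rad, forces in N, time in s.
With the tool pointing down it reaches from about 0.4 to 0.875 m from the base axis. Payload 19.3 kg.
Tool frame: the origin (TCP) lies midway between the tips of the shut fingers; the grasp point (between the pads) lies 19 mm behind it (r.grip_point_offset is the distance from the TCP to the grasp point, in m); z points along the fingers, y is the direction in which the jaws open and shut (so a half turn about z gives the same grasp; the last joint's range is limited). The gripper opens to 85 mm and grips with 20 to 120 N. Pads are 22 mm wide; open, the fingers measure 114 mm over their backs; the gripper's body (76 mm by 85 mm) begins 54 mm behind the grasp point. The pads swing forward as they close: fully open they stand 13 mm farther back than shut.
Start: joints at [1.244, 0.521, -0.036, 1.599, 0.021, 1.021, -0.113], TCP at [0.159, -0.605, 0.231] pointing down, gripper open.
Joint ranges: [-2.91, 2.91], [-0.3, 2.13], [-1.5, 1.42], [0.17, 2.43], [-1.26, 4.41], [0.16, 1.93], [-2.52, 2.52]. Speed limits (rad/s): [1.89, 1.89, 2.39, 2.39, 3.01, 3.01, 3.01].

INTERFACE

Orientations are given as a unit quaternion [x, y, z, w].
In Python, from station import r gives the robot as it stands. The module is installed in compiled form; this text tells all that it offers.
- The arm moves only by the tool servo_tool, never from a script. Its argument "deltas" is a list of rows, each a list of 6 numbers: the shift along the tool's x, y, z scaled (see below), then the turn, a rotation vector about the tool's x, y, z scaled (see below). A call has 1 to 12 rows; each row shifts and turns the commanded pose from where the row before left it, along the tool's axes as they then stand; what a row does not reach is not made up. The controller multiplies each number of a shift by 0.04 m and each number of a turn by 5 degrees. A row lasts 1/10 s, in which the tool goes at most 50 mm and 8.59 degrees, less where a joint would pass 70% of its speed; a pose out of reach is approached as far as the arm can. A call with a number of a shift or a turn outside -1 to 1 is refused whole. A call with a gripper value outside its range is refused whole. "gripper" is the opening, from 0 (shut) to 1 (fully open), set as the call begins (left out, the last holds). The fingers move at their own pace and stop on an object; "force" is the grip in N (left out, the last holds). Time passes only in rows, so rows that do not move let the fingers close. It gives the time, the measured TCP pose, the force and the opening at its end, in the units of the state.
- r.read_state(): the state, without advancing time (a new reading comes with each control period).
- r.get_image(name): name is "side" or "top"; returns a dict with "pixels" (400x640x3 uint8, red, green, blue), "fx", "fy", "cx", "cy" (pixels), "origin" and "orientation" of the camera in the world. Camera axes: x right, y down, z forward; pixel columns grow to the right and rows downward; lengths in m; the calibration is good to about 2 mm. A picture is of the moment at which its call begins. There is no depth.
- r.sign_off(): hands the job in, once; it reports no verdict.
The state is a dict: "t": time; "qpos": joint angles; "qvel": joint speeds; "tau": joint torques, N m; "position": TCP position; "eef_rot": TCP orientation; "wrist_force": force on the tool from outside, world axes, zero at the start; "moment": the same for the moment, N m; "opening": opening from 0.0 (shut) to 1.0 (fully open).
Only numpy, scipy, OpenCV 4.12 (cv2) and the standard library are available. Lean on these libraries where they do the work, as an engineer would, in place of code of your own. Each camera call takes 0.05 s, during which the arm holds its last target. There are 200 camera calls.

TASK

Put the gable templates away on the pegboard hook, where the largest already hangs: hang the middle-sized one next and then the small one in front of it, each by its window, and push the set fully back so that all three hang flush together against the board. The wire hook sits loose in its hole and may point a little left or right, so feel for it and do everything gently, without forcing the hook or the board. Do not drop a template, and leave the glue bottle, the roll of tape and the small open box where they stand.

Things in the scene. Friction and masses are not known exactly. Their poses are not given: they have to be found in the camera images.
- board: White pegboard on a wooden stand fixed to the bench, 260 mm wide, 222 mm high, 6 mm hardboard that bows back about 1 mm per 8 N of push. Origin on the plane of its front face, mid-width, at bench level; x along its width, z up, the front looks along -y. Two feet reach 48 mm forward at its ends. A 6 mm steel wire hook stands out of the front at mid-width.
- hook_root (a point): Where the hook leaves the board's face, 170 mm above the bench; axes as the board. It runs level 110 mm along about -y, then bends up 45 degrees to an end 124 mm out and 14 mm up. It is loose: it points up to 0.1 rad left or right (end up to 12 mm off), not measured, swings sideways about this point against friction (1 N at its end), and gives up or down 1 mm per N at its end.
- large: Largest gable template, brown 9 mm MDF, 150 mm wide, 165 mm high: a house outline, rectangle with a right-angled roof point on top. Already hangs on the hook, close to the board. Origin at the middle of its bottom edge, mid-thickness; x along its width, y through its thickness, z up to the roof point.
- middle: Middle template, same 9 mm MDF and shape, 120 mm wide, 135 mm high (eaves at 75 mm), about 80 g; stands upright in one slot of the rack. Origin and axes as for the large one.
- small: Small template, same 9 mm MDF and shape, 90 mm wide, 105 mm high (eaves at 60 mm), about 50 g; stands upright in the other slot of the rack. Origin and axes as for the large one.
- large_notch (a point): Top of the large template's window, mid-thickness, 40 mm below the roof point: where it hangs. All three have the same window, right through: 14 mm wide, 33 mm high, its top 7 mm an upside-down V of 90 degrees. When hung, the V rides on the wire, this point 4 mm above the wire's centre line.
- middle_notch (a point): Same point of the middle template, 95 mm above its bottom edge, 40 mm below its roof point.
- small_notch (a point): Same point of the small template, 65 mm above its bottom edge, 40 mm below its roof point.
- large_apex (a point): Roof point of the large template, mid-thickness, 165 mm above its bottom edge.
- middle_apex (a point): Roof point of the middle template, mid-thickness, 135 mm above its bottom edge.
- small_apex (a point): Roof point of the small template, mid-thickness, 105 mm above its bottom edge.
- rack: Plywood stand fixed to the bench, 170 x 130 x 32 mm, with two slots along its x, 80 mm apart (at y = +40 and -40 mm), 11.5 mm wide, 24 mm deep (slot floor 8 mm above the bench). Origin at the middle of its underside. Either template may be in either slot.
- glue: White glue bottle, 48 mm across, 115 mm tall. Bystander. Origin at the middle of its underside.
- tape: Roll of paper tape lying flat, 96 mm across, 25 mm high. Bystander. Origin at the middle of its underside.
- housebox: Open MDF box, 110 x 120 x 60 mm. Bystander. Origin at the middle of its underside.
Things that resemble listed ones, but are neither listed nor needed, are in the scene too. Leave any purple look-alike of the middle alone.

How it is judged:
By the outcome, as a careful person would: the job done as asked, in the order asked, and still so for the second after the job is handed in, with the robot touching nothing.
It also fails if it takes over 72 s, if anything falls off the work surface, if the arm or the gripper's body presses on something with over 40 N, if the wrist force passes 120 N, or if a joint passes its speed limit or range.

## Working session

There is one attempt and no reset: what is moved stays moved. The work goes in short steps, Python scripts to look and compute and a tool call to move; the robot and the scene stay as the last step left them, time stands still between calls to the robot, and variables do not carry over. Pictures are saved under pics/ and viewed, about 8 in all and at most 12, crops included, and the job is handed in when it is done.

Besides the shell and the picture viewer there is one more tool, called after "Call:" by a JSON object that holds its "api" and its "payload". servo_tool: Moves the arm, as the interface text tells. Its arguments: {"type":"object","properties":{"deltas":{"type":"array"},"gripper":{"type":"number"},"force":{"type":"number"}},"required":["deltas"]}

```bash
mkdir -p pics; cat > h.py <<'E'
from station import r
import numpy as np, cv2
from scipy.spatial.transform import Rotation as R
def shot(n,f=None):
    im=r.get_image(n)
    if f: cv2.imwrite('pics/'+f,np.asarray(im['pixels'])[:,:,::-1])
    return im
def ray(im,u,v):
    d=np.array([(u-im['cx'])/im['fx'],(v-im['cy'])/im['fy'],1.])
    return np.array(im['origin']),R.from_quat(im['orientation']).apply(d)
def atz(im,u,v,z):
    o,d=ray(im,u,v); return o+d*(z-o[2])/d[2]
def proj(im,p):
    c=R.from_quat(im['orientation']).inv().apply(np.array(p)-im['origin'])
    return im['fx']*c[0]/c[2]+im['cx'],im['fy']*c[1]/c[2]+im['cy']
def tri(a,b):
    (o1,d1),(o2,d2)=a,b
    d1=d1/np.linalg.norm(d1);d2=d2/np.linalg.norm(d2)
    A=np.c_[d1,-d2];s=np.linalg.lstsq(A,o2-o1,rcond=None)[0]
    p,q=o1+s[0]*d1,o2+s[1]*d2
    return (p+q)/2,np.linalg.norm(p-q)
E
python3 - <<'E'
from h import *
for n in('side','top'):
    im=shot(n,n+'0.png'); print(n,im['fx'],im['cx'],im['cy'],im['origin'],im['orientation'])
print(r.read_state())
E
```

```text
side 510.0356846181677 318.2115452280566 195.16527675903825 [0.41822845 0.84454532 1.13334778] [-0.07620278  0.94050044 -0.33026897  0.02396796]
top 362.8652159222844 318.29924709082803 196.72389562983645 [0.42381543 0.08198389 1.15781961] [-0.70062581  0.71019827 -0.05598348  0.04009651]
{'t': 0.1, 'qpos': array([ 1.24380147,  0.52196258, -0.03632892,  1.59991002,  0.02118611,
        1.02109027, -0.11281017]), 'qvel': array([-0.00017609, -0.00114648,  0.00021712, -0.00057087,  0.00074002,
       -0.0007082 ,  0.00090783]), 'tau': array([ 2.56613013e-03, -9.28502870e+01,  1.98402666e+00, -3.70532012e+01,
        1.81501696e-02,  5.47378397e-03,  8.59866248e-06]), 'position': array([ 0.15864129, -0.60424169,  0.23079285]), 'eef_rot': array([ 9.91770032e-01,  1.28031092e-01, -9.02137052e-05, -4.84621111e-04]), 'wrist_force': array([-0.34991357,  0.03345391,  0.13743859]), 'moment': array([0.02223228, 0.00543524, 0.02990004]), 'opening': 0.9990413962705388}
```

View pics/side0.png

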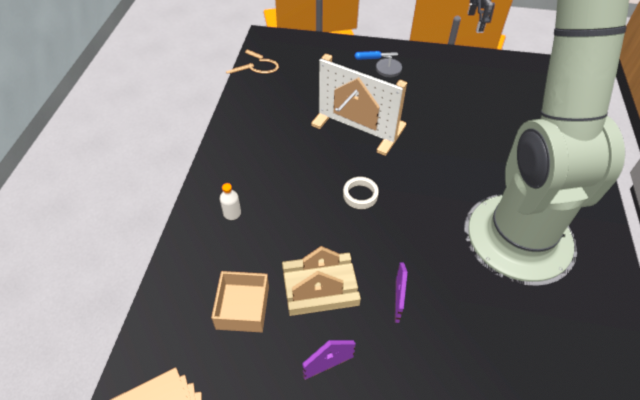

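View pics/top0.png

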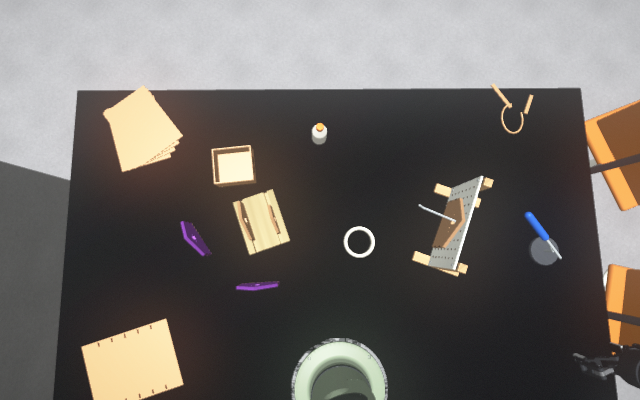

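Side: rack (320,280) with two brown templates, board (360,100) with the large one; purple look-alikes at (402,292) and (330,357). Top: rack (261,222), board (455,225), hook end near (420,206). The middle and small must be the two brown ones in the rack; the purple ones stay untouched. I'll confirm in an enlarged crop.

```bash
python3 - <<'E'
import cv2,numpy as np
s=cv2.imread('pics/side0.png');t=cv2.imread('pics/top0.png')
def c(i,u,v,w,h,k): return cv2.resize(i[v:v+h,u:u+w],None,fx=k,fy=k,interpolation=cv2.INTER_CUBIC)
a=np.hstack([c(s,275,240,100,75,4),c(t,220,185,80,60,5)])
b=np.hstack([c(s,310,50,100,75,4),c(t,410,180,80,60,5)])
# side: 400x300 ; top: 400x300
b2=np.hstack([c(s,310,50,100,112,4)[:300],c(t,405,172,96,72,400/96)])
cv2.imwrite('pics/c0.png',np.vstack([a,b2])); print(np.vstack([a,b2]).shape)
E
```

```text
(600, 800, 3)
```

View pics/c0.png

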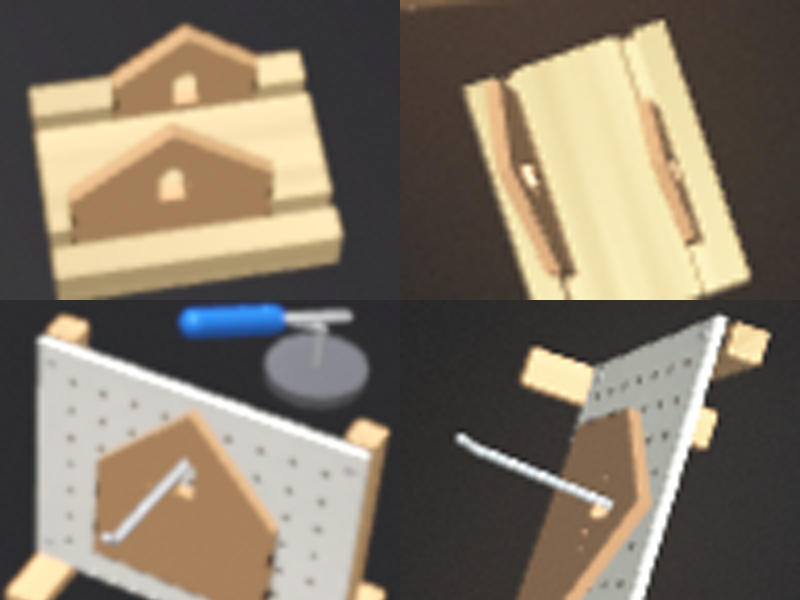

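The crop confirms it: the front brown template (side ~(318,271), the wider one) is the middle, and the rear one (side ~(321,247)) is the small. Hook end is at side (337.5,109.5), top (419.5,205).

```bash
python3 - <<'E'
from h import *
from scipy.optimize import least_squares
S=shot('side','s1.png');T=shot('top','t1.png')
T3=lambda s,t:tri(ray(S,*s),ray(T,*t))
for n,s,t in [('mid apex',(318.6,271.8),(241,220.6)),('small apex',(321.6,247),(271,218)),('large apex',(358.9,78),(464.5,220)),
 ('hook end',(337.5,109.5),(419.4,204.9)),('hook@window',(357,90.7),(455,220.7))]:
    print(n,*T3(s,t))
def fit(pts,x0):
    def f(p):
        o=[]
        for im,l,uv in pts:
            c,s=np.cos(p[2]),np.sin(p[2]); w=[p[0]+c*l[0]-s*l[1],p[1]+s*l[0]+c*l[1],l[2]]
            o+=list(np.subtract(proj(im,w),uv))
        return o
    q=least_squares(f,x0,loss='soft_l1'); return q.x,np.round(f(q.x),1)
# rack corners; start yaw from top picture
P=[]
q=[atz(T,*uv,.032) for uv in [(232.6,202.6),(272.4,189),(290,240.6),(250,254)]]
qs=[atz(S,*uv,.032) for uv in [(288.75,307),(282,262),(350,253),(360,291.75)]]
print(np.round(q,3),np.round(qs,3))
L=[(-.085,.065,.032),(-.085,-.065,.032),(.085,-.065,.032),(.085,.065,.032)]
# order by top pic: a=left-up,b=right-up,c=right-down,d=left-down ; slots run up-down
top=[(232.6,202.6),(272.4,189),(290,240.6),(250,254)]
for y0,Lo in [(0,[(.085,.065,.032),(.085,-.065,.032),(-.085,-.065,.032),(-.085,.065,.032)])]:
    print(fit([(T,l,u) for l,u in zip(Lo,top)],[.5,.25,y0]))
# board corners
img=np.asarray(T['pixels']).astype(int)
b=[(S,(.13,0,.222),(320,61)),(S,(-.13,0,.222),(402.3,90)),(T,(-.13,0,.222),(482,177))]
for l in ((.13,0,.222),(-.13,0,.222)): pass
for sgn in(1,-1):
    print(fit([(i,(sgn*l[0],0,l[2]),u) for i,l,u in b],[.35,-.3,np.pi]))
E
```

```text
mid apex [0.50104992 0.27494392 0.14080677] 0.00572190003689442
small apex [0.50792339 0.19396056 0.11688937] 0.003382043212526441
large apex [ 0.48572546 -0.32439718  0.21135052] 0.0019109761504402252
hook end [ 0.53080863 -0.21602614  0.18189632] 0.0012143142058009628
hook@window [ 0.48711971 -0.31435601  0.17336299] 0.0010482809675973715
[[0.562 0.322 0.032]
 [0.604 0.199 0.032]
 [0.443 0.145 0.032]
 [0.404 0.267 0.032]] [[0.568 0.317 0.032]
 [0.608 0.2   0.032]
 [0.443 0.146 0.032]
 [0.406 0.25  0.032]]
(array([0.50311642, 0.23311253, 0.32547331]), array([ 0.1, -0.1,  0.1, -0.2,  0.1, -0.3, -0.3,  0.6]))
(array([ 0.47052153, -0.39344536,  3.30127208]), array([ 91.4,  -0.2, -80.4, -29.6,  -0.7,   0.1]))
(array([ 0.49486743, -0.36104406,  3.0926366 ]), array([ -7.2,  -0.4,   0. , -17.3,  -0.7,  90. ]))
```

```bash
python3 - <<'E'
from h import *
S=shot('side');T=shot('top')
print(tri(ray(S,319.8,60.5),ray(T,482.5,177)), atz(S,319.8,60.5,.222),atz(T,482.5,177,.222),atz(S,402.3,89.5,.222))
t=np.asarray(T['pixels'])[165:285,405:501,::-1]
s=np.asarray(S['pixels'])[50:170,305:415,::-1]
k=lambda i,w,h:cv2.resize(i,(w,h),interpolation=cv2.INTER_CUBIC)
cv2.imwrite('pics/c1.png',np.hstack([k(t,400,500),k(s,400,436+0)[:500] if 0 else cv2.copyMakeBorder(k(s,400,436),0,64,0,0,cv2.BORDER_CONSTANT)]))
E
```

```text
(array([ 0.60322414, -0.37925096,  0.21564499]), np.float64(0.005538261136828619)) [ 0.60474849 -0.37136195  0.222     ] [ 0.59921637 -0.37596002  0.222     ] [ 0.36087513 -0.2812331   0.222     ]
```

View pics/c1.png

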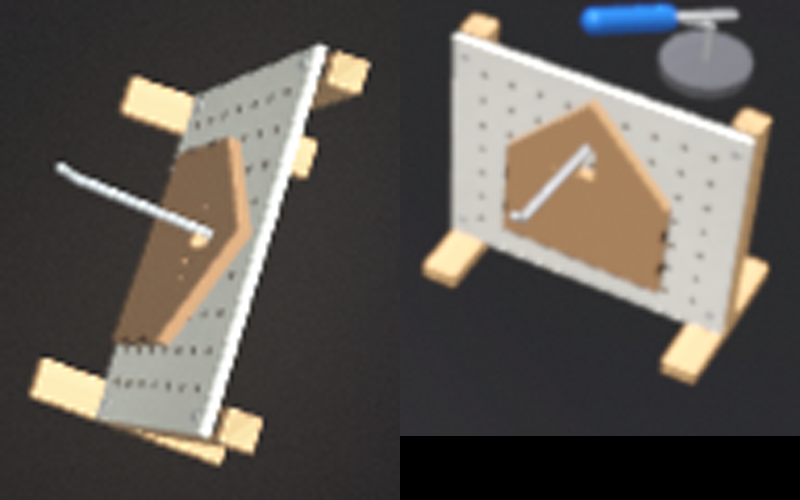

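```bash
python3 - <<'E'
from h import *
S=shot('side');T=shot('top')
for n,im,a,b in [('T',T,(480.5,176.2),(453.6,268.8)),('S',S,(319.6,61.5),(401.8,89.6))]:
    p,q=atz(im,*a,.222),atz(im,*b,.222)
    d=p-q; print(n,p,q,np.linalg.norm(d),'mid',(p+q)/2,'normal yaw',np.arctan2(d[1],d[0])+np.pi/2)
# hook points: assume heights
for im,e,w in((T,(419.4,204.9),(455,220.7)),(S,(337.5,109.5),(357,90.7))):
    a,b=atz(im,*e,.184),atz(im,*w,.17);print(a,b,np.arctan2(*(a-b)[1::-1]))
for uv in((241,220.6),): print(atz(T,*uv,.143))
print(atz(T,271,218,.113),atz(S,318.6,271.8,.143),atz(S,321.6,247,.113))
E
```

```text
T [ 0.60142876 -0.37077247  0.222     ] [ 0.36171815 -0.28299085  0.222     ] 0.2552778613027301 mid [ 0.48157346 -0.32688166  0.222     ] normal yaw 1.2197644469958382
S [ 0.60458002 -0.36662003  0.222     ] [ 0.36220727 -0.28058197  0.222     ] 0.2571907764514103 mid [ 0.48339364 -0.323601    0.222     ] normal yaw 1.2296897712544066
[ 0.53118749 -0.21539799  0.184     ] [ 0.48786298 -0.31571881  0.17      ] 1.1631298729197503
[ 0.52994977 -0.21361457  0.184     ] [ 0.48683378 -0.31838093  0.17      ] 1.1803777635236474
[0.4980214  0.27443731 0.143     ]
[0.50653518 0.19433996 0.113     ] [0.50373159 0.27612703 0.143     ] [0.50997069 0.19140805 0.113     ]
```

Call:
{"api": "servo_tool", "payload": {"deltas": [[0,0,-0.9,0,0,0],[0.4,-0.2,-0.9,0,0,0],[0.7,-0.3,-0.5,0,0,0],[0.8,-0.3,-0.5,0,0,0],[0.8,-0.3,-0.4,0,0,0],[0.8,-0.3,-0.4,0,0,0],[0.8,-0.3,-0.4,0,0,0],[0.8,-0.3,-0.4,0,0,0],[0.8,-0.3,-0.2,0,0,0],[0.8,-0.3,-0.2,0,0,0],[0.8,-0.3,0,0,0,0],[0.8,-0.3,0,0,0,0]]}}

```text
t: 1.6
position: [0.4483, -0.3955, 0.4236]
eef_rot: [0.992, 0.128, 0.0, 0.0]
wrist_force: [0.8, -1.6, 0.7]
opening: 1.003
```

```bash
cat >> h.py <<'E'
def go(p,yaw=None):
    s=r.read_state(); Rt=R.from_quat(s['eef_rot']); m=Rt.as_matrix()
    psi=np.arctan2(m[1,0],m[0,0])
    print('t',round(s['t'],1),'pos',np.round(s['position'],4),'yaw',round(psi,4),'z',np.round(m[:,2],3),'F',np.round(s['wrist_force'],1),'open',round(s['opening'],3))
    print('delta units',np.round(Rt.inv().apply(np.array(p)-s['position'])/.04,2))
    if yaw is not None:
        t=R.from_matrix(np.array([[np.cos(yaw),np.sin(yaw),0],[np.sin(yaw),-np.cos(yaw),0],[0,0,-1]]))
        print('turn units',np.round(np.degrees((Rt.inv()*t).as_rotvec())/5,2),'q7',round(s['qpos'][6],2),
         'units after turn',np.round(t.inv().apply(np.array(p)-s['position'])/.04,2))
E
python3 -c "
from h import *
go([.501,.2745,.25],.325)"
```

```text
t 1.6 pos [ 0.4483 -0.3955  0.4236] yaw 0.2566 z [ 0. -0. -1.] F [ 0.8 -1.6  0.7] open 1.003
delta units [  5.52 -15.87   4.34]
turn units [ 0.   -0.   -0.78] q7 -0.74 units after turn [  6.6  -15.45   4.34]
```

Call:
{"api": "servo_tool", "payload": {"deltas": [[0,0,0,0,0,-0.8],[0.4,-0.9,0,0,0,0],[0.4,-0.9,0,0,0,0],[0.4,-0.9,0,0,0,0],[0.4,-0.9,0,0,0,0],[0.4,-0.9,0,0,0,0],[0.4,-0.9,0,0,0,0],[0.4,-0.9,0,0,0,0],[0.4,-0.9,0,0,0,0],[0.4,-0.9,0,0,0,0],[0.4,-0.9,0,0,0,0],[0.4,-0.9,0,0,0,0]]}}

```text
t: 2.8
position: [0.4868, 0.0367, 0.4235]
eef_rot: [0.987, 0.162, 0.0, 0.0]
wrist_force: [1.9, -0.5, -0.7]
opening: 0.999
```

Call:
{"api": "servo_tool", "payload": {"deltas": [[0.4,-0.9,0.2,0,0,0],[0.4,-0.9,0.5,0,0,0],[0.4,-0.9,0.5,0,0,0],[0.4,-0.9,0.5,0,0,0],[0.4,-0.9,0.5,0,0,0],[0.2,-0.9,0.5,0,0,0],[0,0,0.5,0,0,0],[0,0,0.5,0,0,0],[0,0,0.5,0,0,0]]}}

```text
t: 3.7
position: [0.5009, 0.2682, 0.2544]
eef_rot: [0.987, 0.163, -0.0, 0.0]
wrist_force: [0.2, 0.3, -0.6]
opening: 1.0
```

```bash
python3 -c "
from h import *
go([.501,.2745,.113],.325)
S=shot('side');T=shot('top')
c=lambda i,u,v:cv2.resize(np.asarray(i['pixels'])[v:v+90,u:u+100,::-1],(400,360),interpolation=cv2.INTER_CUBIC)
cv2.imwrite('pics/a1.png',np.hstack([c(S,270,215),c(T,200,170)]))"
```

```text
t 3.7 pos [0.5009 0.2682 0.2544] yaw 0.327 z [-0. -0. -1.] F [ 0.2  0.3 -0.6] open 1.0
delta units [ 0.05 -0.15  3.54]
turn units [0.   0.   0.02] q7 -2.08 units after turn [ 0.05 -0.15  3.54]
```

View pics/a1.png

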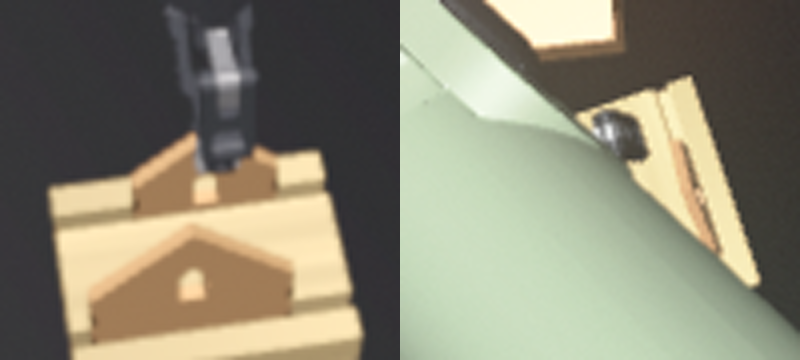

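The side view shows the gripper over the rack, with the middle apex at crop (197,228). I'll go down and grip the middle one.

Call:
{"api": "servo_tool", "payload": {"deltas": [[0.05,-0.15,0.7,0,0,0],[0,0,0.7,0,0,0],[0,0,0.7,0,0,0],[0,0,0.7,0,0,0],[0,0,0.7,0,0,0],[0,0,0,0,0,0]]}}

```text
t: 4.4
position: [0.5001, 0.2735, 0.1135]
eef_rot: [0.987, 0.163, -0.002, 0.001]
wrist_force: [0.3, 0.0, 0.6]
opening: 1.004
```

Call:
{"api": "servo_tool", "payload": {"deltas": [[0,0,0,0,0,0],[0,0,0,0,0,0],[0,0,0,0,0,0],[0,0,0,0,0,0],[0,0,0,0,0,0],[0,0,0,0,0,0],[0,0,0,0,0,0],[0,0,0,0,0,0]], "gripper": 0, "force": 40}}

```text
t: 5.2
position: [0.5013, 0.2747, 0.1159]
eef_rot: [0.987, 0.163, 0.0, -0.0]
wrist_force: [-1.9, 0.5, 7.2]
opening: 0.098
```

```bash
python3 -c "
from h import *
go([.501,.2745,.25],.325)
S=shot('side');T=shot('top')
c=lambda i,u,v:cv2.resize(np.asarray(i['pixels'])[v:v+90,u:u+100,::-1],(400,360),interpolation=cv2.INTER_CUBIC)
cv2.imwrite('pics/a2.png',np.hstack([c(S,270,215),c(T,200,170)]))"
```

```text
t 5.2 pos [0.5013 0.2747 0.1159] yaw 0.3267 z [ 0.001  0.001 -1.   ] F [-1.9  0.5  7.2] open 0.098
delta units [-0.    0.   -3.35]
turn units [-0.   -0.01  0.02] q7 -2.19 units after turn [-0.01  0.   -3.35]
```

View pics/a2.png

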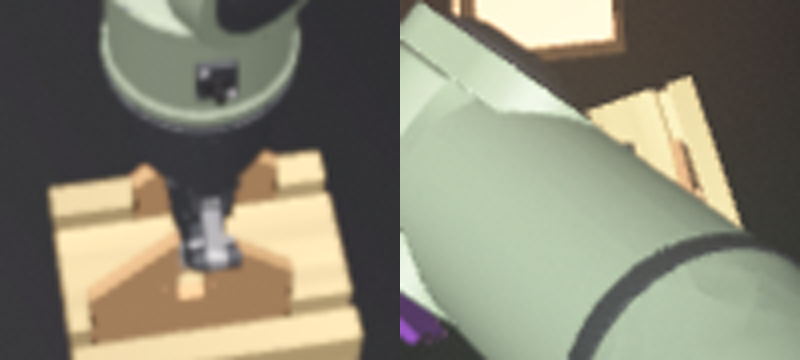

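```bash
cat >> h.py <<'E'
def onplane(im,u,v,p,n):
    o,d=ray(im,u,v); n=np.array(n); return o+d*np.dot(np.array(p)-o,n)/np.dot(d,n)
E
python3 -c "
from h import *
S=shot('side')
psi=.3267;tx=np.array([np.cos(psi),np.sin(psi),0]);n=np.array([-np.sin(psi),np.cos(psi),0])
p=np.array([.5013,.2747,.116])
for nm,uv in dict(win=(317.75,286.75),win0=(318,286.25),eaveL=(292.3,289.5),eaveR=(343.2,281.5)).items():
    q=onplane(S,*uv,p+n*.0045,n);print(nm,np.round(q,4),'along tx',(q-p)@tx)
"
```

```text
win [0.5046 0.2806 0.0824] along tx 0.005054398137518028
win0 [0.5041 0.2804 0.0846] along tx 0.004480363837838402
eaveL [0.5606 0.2995 0.0871] along tx 0.06412009492908713
eaveR [0.4482 0.2615 0.0895] along tx -0.05451227204490606
```

Call:
{"api": "servo_tool", "payload": {"deltas": [[0,0,-0.2,0,0,0],[0,0,-0.6,0,0,0],[0,0,-0.9,0,0,0],[0,0,-0.9,0,0,0],[0,0,-0.9,0,0,0],[0,0,-0.9,0,0,0],[0,0,-0.5,0,0,0.7],[0,0,0,0,0,1],[0,0,0,0,0,1],[0,0,0,0,0,1],[0,0,0,0,0,1],[0,0,0,0,0,1]]}}

```text
t: 6.55
position: [0.5008, 0.2741, 0.3117]
eef_rot: [0.996, -0.087, -0.0, -0.0]
wrist_force: [-0.2, -0.0, -1.4]
opening: 0.095
```

Call:
{"api": "servo_tool", "payload": {"deltas": [[0,0,0,0,0,1],[0,0,0,0,0,1],[0,0,0,0,0,0]]}}

```text
t: 6.85
position: [0.5005, 0.2741, 0.3105]
eef_rot: [0.988, -0.152, -0.001, 0.002]
wrist_force: [-0.2, 0.6, -0.1]
opening: 0.097
```

```bash
python3 -c "
from h import *
go([.5415,-.176,.300],-.346)"
```

```text
t 6.8 pos [0.5005 0.2741 0.3105] yaw -0.3057 z [-0.002 -0.003 -1.   ] F [-0.2  0.6 -0.1] open 0.097
delta units [ 4.37 10.42  0.3 ]
turn units [0.04 0.01 0.46] q7 -2.51 units after turn [ 4.78 10.24  0.26]
```

Call:
{"api": "servo_tool", "payload": {"deltas": [[0.3,0.8,0,0,0,0],[0.4,0.9,0,0,0,0],[0.4,0.9,0,0,0,0],[0.4,0.9,0,0,0,0],[0.4,0.9,0,0,0,0],[0.4,0.9,0,0,0,0],[0.4,0.9,0,0,0,0],[0.4,0.9,0,0,0,0],[0.4,0.9,0,0,0,0.4],[0.4,0.9,0,0,0,0],[0.4,0.9,0,0,0,0],[0,0,0,0,0,0]]}}

```text
t: 8.05
position: [0.5436, -0.1569, 0.3107]
eef_rot: [0.985, -0.171, -0.001, 0.002]
wrist_force: [0.2, 1.1, -0.6]
opening: 0.09
```

```bash
python3 -c "
from h import *
go([.5415,-.176,.207],-.346)"
```

```text
t 8.1 pos [ 0.5436 -0.1569  0.3107] yaw -0.3431 z [-0.004 -0.004 -1.   ] F [ 0.2  1.1 -0.6] open 0.09
delta units [0.12 0.46 2.59]
turn units [0.05 0.02 0.03] q7 -1.71 units after turn [0.11 0.47 2.59]
```

Call:
{"api": "servo_tool", "payload": {"deltas": [[0.1,0,0.5,0.05,0,0],[0,0,0.6,0,0,0],[0,0,0.6,0,0,0],[0,0,0.6,0,0,0],[0,0.2,0.3,0,0,0],[0,0.2,0,0,0,0],[0,0,0,0,0,0]]}}

```text
t: 8.75
position: [0.5423, -0.1697, 0.2076]
eef_rot: [0.985, -0.17, -0.001, -0.001]
wrist_force: [-0.8, 0.1, -1.0]
opening: 0.095
```

```bash
python3 -c "
from h import *
go([.5415,-.176,.207],-.346)
S=shot('side');T=shot('top')
c=lambda i,u,v:cv2.resize(np.asarray(i['pixels'])[v:v+90,u:u+100,::-1],(400,360),interpolation=cv2.INTER_CUBIC)
cv2.imwrite('pics/a3.png',np.hstack([c(S,300,65),c(T,380,165)]))"
```

```text
t 8.8 pos [ 0.5423 -0.1697  0.2076] yaw -0.341 z [-0.001  0.002 -1.   ] F [-0.8  0.1 -1. ] open 0.095
delta units [0.03 0.16 0.01]
turn units [-0.01  0.02  0.06] q7 -1.67 units after turn [0.03 0.16 0.02]
```

View pics/a3.png

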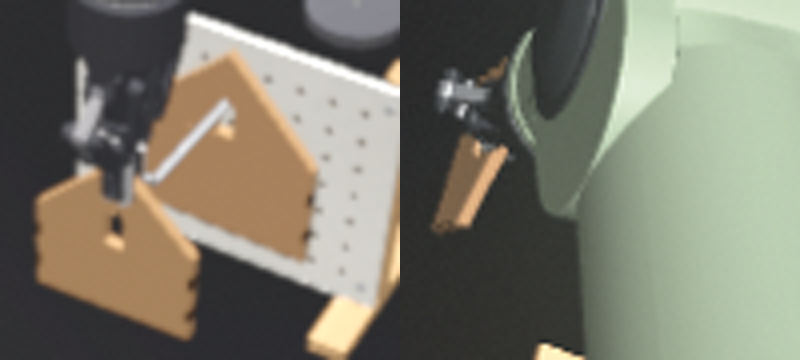

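Side view: middle held, window at crop (115,228) = (328.8,122), eaves at (309.3,115.5) and (349.3,129.5); hook behind it.

```bash
python3 -c "
from h import *
S=shot('side')
s=r.read_state();m=R.from_quat(s['eef_rot']).as_matrix();tx=m[:,0];n=-m[:,1];p=s['position'];print(n)
Q={}
for nm,uv in dict(win=(328.75,122),L=(309.3,115.5),Rr=(349.3,129.5)).items():
    q=onplane(S,*uv,p+n*.0045,n);Q[nm]=q;print(nm,np.round(q,4),'tx',(q-p)@tx,'dz',q[2]-p[2])
# hook end/root in same frame, from side alone and top-averaged
e=np.array([.5305,-.2145,.184]);root=np.array([.4825,-.325,.17])
print('hook end rel',(e-p)@tx,(e-p)@n,'root',(root-p)@tx,(root-p)@n)
"
```

```text
[0.33324994 0.94283664 0.00188365]
win [ 0.547  -0.1647  0.1799] tx 0.00251514906688608 dz -0.027991575457048723
L [ 0.6039 -0.1848  0.1767] tx 0.06284805042667571 dz -0.031154930922713542
Rr [ 0.4885 -0.144   0.1809] tx -0.059491644328126356 dz -0.027003774843186445
hook end rel 0.0035773208751565754 -0.04797675907329491 root -0.004851541188516867 -0.16818257595479838
```

Call:
{"api": "servo_tool", "payload": {"deltas": [[0,0.3,0,0,0,0],[0,0.3,0,0,0,0],[0,0.2,0,0,0,0],[0,0.2,0,0,0,0],[0,0.2,0,0,0,0],[0,0.2,0,0,0,0],[-0.01,0.2,0,0,0,0],[0,0,0,0,0,0]]}}

```text
t: 9.7
position: [0.5204, -0.2295, 0.2067]
eef_rot: [0.985, -0.17, -0.001, -0.001]
wrist_force: [0.4, 0.3, -0.2]
opening: 0.093
```

```bash
python3 -c "
from h import *
go([.5415,-.176,.207],-.346)
S=shot('side');T=shot('top')
c=lambda i,u,v:cv2.resize(np.asarray(i['pixels'])[v:v+90,u:u+100,::-1],(600,540),interpolation=cv2.INTER_CUBIC)
cv2.imwrite('pics/a4.png',c(S,300,65))"
```

```text
t 9.7 pos [ 0.5204 -0.2295  0.2067] yaw -0.3411 z [-0.001  0.001 -1.   ] F [ 0.4  0.3 -0.2] open 0.093
delta units [ 0.05 -1.44 -0.01]
turn units [-0.01  0.02  0.06] q7 -1.55 units after turn [ 0.04 -1.44 -0.01]
```

View pics/a4.png

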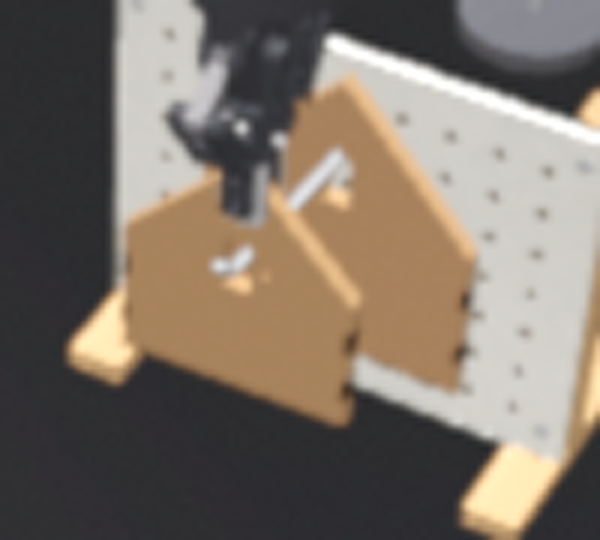

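The side picture shows the hook end through the window (crop (217,267)), with no contact forces. I'll go on along the hook and lower.

Call:
{"api": "servo_tool", "payload": {"deltas": [[-0.01,0.15,0.1,0,0,0],[-0.01,0.2,0.1,0,0,0],[-0.01,0.2,0,0,0,0],[-0.02,0.2,0,0,0,0],[-0.02,0.2,0,0,0,0],[-0.02,0.2,0,0,0,0],[-0.02,0.2,0,0,0,0],[0,0,0,0,0,0]]}}

```text
t: 10.6
position: [0.4981, -0.279, 0.1987]
eef_rot: [0.985, -0.17, -0.001, -0.001]
wrist_force: [-0.8, 0.2, -0.7]
opening: 0.096
```

Call:
{"api": "servo_tool", "payload": {"deltas": [[0,0,0.1,0,0,0],[0,0,0.1,0,0,0],[0,0,0,0,0,0]]}}

```text
t: 10.9
position: [0.4987, -0.2771, 0.1899]
eef_rot: [0.986, -0.169, -0.001, -0.001]
wrist_force: [0.8, 0.3, -0.5]
opening: 0.092
```

Call:
{"api": "servo_tool", "payload": {"deltas": [[0,0,0.05,0,0,0],[0,0,0,0,0,0]]}}

```text
t: 11.1
position: [0.499, -0.2775, 0.1886]
eef_rot: [0.986, -0.169, -0.001, -0.001]
wrist_force: [2.6, 1.9, 0.6]
opening: 0.098
```

Call:
{"api": "servo_tool", "payload": {"deltas": [[0.03,0,0.03,0,0,0],[0,0,0.02,0,0,0],[0,0,0,0,0,0]]}}

```text
t: 11.4
position: [0.5002, -0.2781, 0.1867]
eef_rot: [0.986, -0.169, -0.0, -0.001]
wrist_force: [0.8, 0.4, 2.2]
opening: 0.096
```

```bash
python3 -c "
from h import *
for i in range(3): go([.5415,-.176,.207]); S=shot('side')
c=lambda i,u,v:cv2.resize(np.asarray(i['pixels'])[v:v+90,u:u+100,::-1],(600,540),interpolation=cv2.INTER_CUBIC)
cv2.imwrite('pics/a5.png',c(S,300,55))"
```

```text
t 11.4 pos [ 0.5002 -0.2781  0.1867] yaw -0.3397 z [-0.001  0.002 -1.   ] F [0.8 0.4 2.2] open 0.096
delta units [ 0.12 -2.75 -0.5 ]
t 11.4 pos [ 0.5001 -0.2781  0.1868] yaw -0.3397 z [-0.001  0.002 -1.   ] F [ 1.1 -0.4  0.4] open 0.097
delta units [ 0.12 -2.75 -0.5 ]
t 11.5 pos [ 0.5001 -0.2781  0.1868] yaw -0.3398 z [-0.001  0.002 -1.   ] F [1.9 0.2 2. ] open 0.099
delta units [ 0.12 -2.75 -0.5 ]
```

View pics/a5.png

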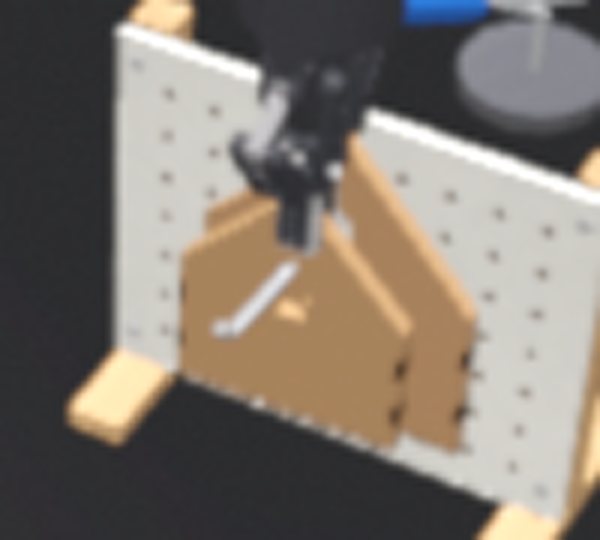

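The V rests on the wire, at the wire's end of the window near crop (295,262). About 50 mm remain to the board. Release with a partial opening.

Call:
{"api": "servo_tool", "payload": {"deltas": [[0,0,0,0,0,0],[0,0,0,0,0,0],[0,0,0,0,0,0],[0,0,0,0,0,0]], "gripper": 0.35}}

```text
t: 11.95
position: [0.4997, -0.278, 0.1866]
eef_rot: [0.986, -0.169, -0.001, -0.001]
wrist_force: [0.7, -0.4, 0.2]
opening: 0.348
```

Call:
{"api": "servo_tool", "payload": {"deltas": [[0,0,-0.3,0,0,0],[0,0,-0.5,0,0,0],[0,0,-0.6,0,0,0],[0,0,-0.8,0,0,0],[0,0,-0.8,0,0,0],[0,0,0,0,0,0]]}}

```text
t: 12.55
position: [0.5013, -0.2791, 0.3115]
eef_rot: [0.986, -0.169, 0.002, -0.0]
wrist_force: [-0.0, 0.7, -0.2]
opening: 0.352
```

```bash
python3 -c "
from h import *
go([.516,.1945,.3],.325); S=shot('side')
c=lambda i,u,v:cv2.resize(np.asarray(i['pixels'])[v:v+90,u:u+100,::-1],(600,540),interpolation=cv2.INTER_CUBIC)
cv2.imwrite('pics/a6.png',c(S,300,55))"
```

```text
t 12.6 pos [ 0.5013 -0.2791  0.3115] yaw -0.3401 z [ 0.005 -0.001 -1.   ] F [-0.   0.7 -0.2] open 0.352
delta units [ -3.6  -11.28   0.28]
turn units [ 0.01 -0.06 -7.62] q7 -1.46 units after turn [  4.13 -11.1    0.29]
```

View pics/a6.png

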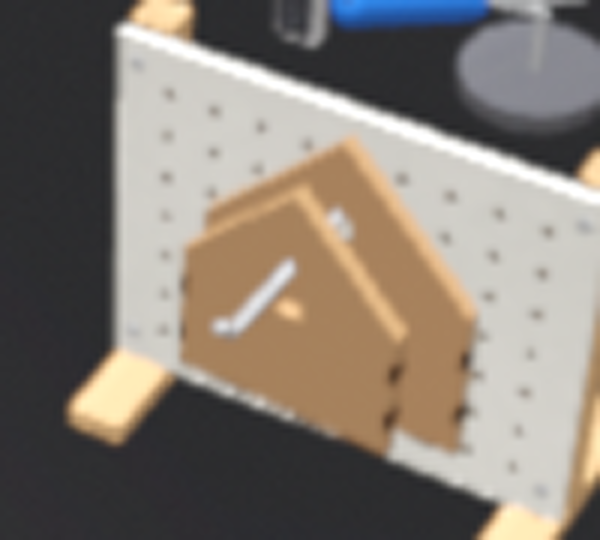

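The middle hangs freely on the wire. Next the small one; I'll compute its centre from the first side picture.

Call:
{"api": "servo_tool", "payload": {"deltas": [[0,0,0,0,0,-0.9],[0,0,0,0,0,-1],[0,0,0,0,0,-1],[0,0,0,0,0,-1],[0,0,0,0,0,-1],[0,0,0,0,0,-1],[0,0,0,0,0,-1],[0,0,0,0,0,-0.7],[0.4,-0.9,0,0,0,0],[0.4,-0.9,0,0,0,0],[0.4,-0.9,0,0,0,0],[0.4,-0.9,0,0,0,0]], "gripper": 0.7}}

```text
t: 13.8
position: [0.5145, -0.1199, 0.3066]
eef_rot: [0.987, 0.161, -0.001, -0.001]
wrist_force: [1.1, 0.3, -0.4]
opening: 0.701
```

Call:
{"api": "servo_tool", "payload": {"deltas": [[0.4,-0.9,0,0,0,0],[0.3,-0.9,0,0,0,0],[0.3,-0.9,0,0,0,0],[0.3,-0.9,0,0,0,0],[0.3,-0.9,0,0,0,0],[0.3,-0.9,0,0,0,0],[0.3,-0.9,0,0,0,0],[0,0,0,0,0,0]]}}

```text
t: 14.6
position: [0.5172, 0.1507, 0.3069]
eef_rot: [0.986, 0.164, -0.001, -0.002]
wrist_force: [-1.3, -0.4, 0.4]
opening: 0.699
```

```bash
python3 -c "
from h import *
go([.510,.193,.086],.325)
S=shot('side')
psi=.325;tx=np.array([np.cos(psi),np.sin(psi),0]);n=np.array([-np.sin(psi),np.cos(psi),0])
p=np.array([.508,.1925,.086])
for nm,uv in dict(win=(321.25,262.5),eaveL=(303,260),eaveR=(339.5,256.2),apex=(321.4,248)).items():
    q=onplane(S,*uv,p+n*.0045,n);print(nm,np.round(q,4),'along tx',(q-p)@tx)
"
```

```text
t 14.6 pos [0.5172 0.1507 0.3069] yaw 0.3297 z [-0.002  0.003 -1.   ] F [-1.3 -0.4  0.4] open 0.699
delta units [ 0.18 -1.04  5.53]
turn units [-0.05  0.01  0.05] q7 -1.7 units after turn [ 0.17 -1.06  5.52]
win [0.5092 0.1977 0.053 ] along tx 0.002808674003353026
eaveL [0.5517 0.212  0.0765] along tx 0.047637213562656336
eaveR [0.4666 0.1833 0.0704] along tx -0.04212862044593119
apex [0.5095 0.1978 0.1185] along tx 0.003108290901043689
```

Call:
{"api": "servo_tool", "payload": {"deltas": [[0.1,-0.5,0.4,0,0,0.05],[0.1,-0.5,0.6,-0.05,0,0],[0,0,0.8,0,0,0],[0,0,0.8,0,0,0],[0,0,0.8,0,0,0],[0,0,0.8,0,0,0],[0,0,0.8,0,0,0],[0,0,0.5,0,0,0],[0,0,0,0,0,0]]}}

```text
t: 15.55
position: [0.5118, 0.1841, 0.0851]
eef_rot: [0.987, 0.158, -0.002, 0.002]
wrist_force: [0.0, 0.3, -0.3]
opening: 0.702
```

```bash
python3 -c "
from h import *
go([.510,.193,.083],.325)"
```

```text
t 15.6 pos [0.5118 0.1841 0.0851] yaw 0.3183 z [-0.004 -0.005 -1.   ] F [ 0.   0.3 -0.3] open 0.702
delta units [ 0.03 -0.23  0.05]
turn units [ 0.03  0.06 -0.08] q7 -1.87 units after turn [ 0.03 -0.23  0.05]
```

Call:
{"api": "servo_tool", "payload": {"deltas": [[0.02,-0.12,0.05,0.03,0.06,-0.08],[0,-0.11,0,0,0,0],[0,0,0,0,0,0]]}}

```text
t: 15.85
position: [0.5113, 0.1956, 0.0866]
eef_rot: [0.987, 0.163, 0.003, -0.001]
wrist_force: [-0.1, 0.6, 0.6]
opening: 0.7
```

Call:
{"api": "servo_tool", "payload": {"deltas": [[0,0,0,0,0,0],[0,0,0,0,0,0],[0,0,0,0,0,0],[0,0,0,0,0,0],[0,0,0,0,0,0],[0,0,0,0,0,0],[0,0,0,0,0,0]], "gripper": 0, "force": 40}}

```text
t: 16.55
position: [0.5112, 0.1947, 0.0858]
eef_rot: [0.987, 0.162, 0.002, -0.001]
wrist_force: [-0.4, -0.5, 5.4]
opening: 0.096
```

```bash
python3 -c "
from h import *
go([.510,.193,.3],.325)"
```

```text
t 16.6 pos [0.5112 0.1947 0.0858] yaw 0.326 z [ 0.005  0.002 -1.   ] F [-0.4 -0.5  5.4] open 0.096
delta units [-0.02  0.03 -5.36]
turn units [-0.   -0.06  0.01] q7 -1.88 units after turn [-0.04  0.03 -5.36]
```

Call:
{"api": "servo_tool", "payload": {"deltas": [[0,0,-0.2,0,0,0],[0,0,-0.6,0,0,0],[0,0,-0.9,0,0,0],[0,0,-0.9,0,0,0],[0,0,-0.9,0,0,0],[0,0,-0.9,0,0,0],[-0.1,0.5,-0.8,0,0.06,0],[-0.3,0.9,-0.3,0,0,0],[-0.2,0.9,0,0,0,0],[-0.2,0.9,0,0,0,0],[-0.2,0.9,0,0,0,0],[-0.2,0.9,0,0,0,0]]}}

```text
t: 17.75
position: [0.5284, -0.0122, 0.3055]
eef_rot: [0.987, 0.162, 0.005, -0.001]
wrist_force: [-0.0, 0.3, 0.1]
opening: 0.091
```

Call:
{"api": "servo_tool", "payload": {"deltas": [[-0.3,0.9,0,0,0,0.5],[-0.2,0.9,0,0,0,1],[-0.2,0.9,0,0,0,1],[0,0.4,0,0,0,1],[0,0,0,0,0,1],[0,0,0,0,0,1],[0,0,0,0,0,1],[0,0,0,0,0,1],[0,0,0,0,0,0]]}}

```text
t: 18.65
position: [0.5319, -0.138, 0.3049]
eef_rot: [0.986, -0.164, 0.004, -0.003]
wrist_force: [-0.5, 0.1, -0.6]
opening: 0.091
```

```bash
python3 -c "
from h import *
go([.5423,-.1697,.207],-.346)"
```

```text
t 18.6 pos [ 0.5319 -0.138   0.3049] yaw -0.3299 z [ 0.009  0.004 -1.   ] F [-0.5  0.1 -0.6] open 0.091
delta units [0.49 0.68 2.45]
turn units [-0.08 -0.09  0.18] q7 -1.74 units after turn [0.51 0.66 2.45]
```

Call:
{"api": "servo_tool", "payload": {"deltas": [[0.2,0.1,0.5,-0.08,-0.09,0.1],[0.2,0.1,0.6,0,0,0],[0.1,0.1,0.6,0,0,0],[0,0.1,0.5,0,0,0],[0,0.1,0.25,0,0,0],[0,0,0,0,0,0]]}}

```text
t: 19.25
position: [0.5437, -0.164, 0.2058]
eef_rot: [0.986, -0.167, -0.001, 0.0]
wrist_force: [-0.1, -0.3, -0.8]
opening: 0.094
```

```bash
python3 -c "
from h import *
go([.5423,-.1697,.207],-.346)
S=shot('side')
c=lambda i,u,v:cv2.resize(np.asarray(i['pixels'])[v:v+90,u:u+100,::-1],(600,540),interpolation=cv2.INTER_CUBIC)
cv2.imwrite('pics/a7.png',c(S,290,65))"
```

```text
t 19.2 pos [ 0.5437 -0.164   0.2058] yaw -0.3363 z [-0.002 -0.    -1.   ] F [-0.1 -0.3 -0.8] open 0.094
delta units [ 0.01  0.15 -0.03]
turn units [0.01 0.02 0.11] q7 -1.7 units after turn [ 0.01  0.15 -0.03]
```

View pics/a7.png

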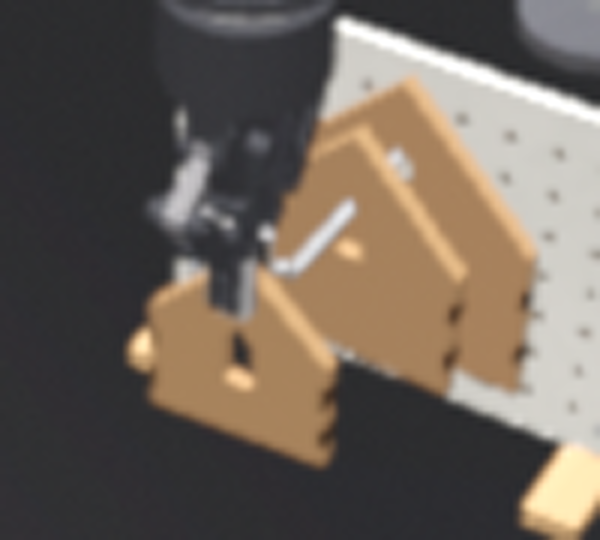

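Side view: small held with its eaves at (315,115.3) and (345.8,126.3), window column ~(330,125); hook end visible at (336.7,109.2).

```bash
python3 -c "
from h import *
S=shot('side')
s=r.read_state();m=R.from_quat(s['eef_rot']).as_matrix();tx=m[:,0];n=-m[:,1];p=s['position'];print(tx,n)
for nm,uv in dict(win=(330,124.5),L=(315,115.3),Rr=(345.8,126.3)).items():
    q=onplane(S,*uv,p+n*.0045,n);print(nm,np.round(q,4),'tx',(q-p)@tx,'dz',q[2]-p[2])
e=atz(S,336.7,109.2,.184);print('end side',e,(e-p)@tx,(e-p)@n)
e=np.array([.5305,-.2145,.184]);root=np.array([.4825,-.325,.17])
print('hook end rel',(e-p)@tx,(e-p)@n,'root',(root-p)@tx,(root-p)@n)
c=np.array([.5001,-.2781,.187]);c=c+.003*tx;print('mid hung notch',(c-p)@tx,(c-p)@n)
"
```

```text
[ 9.43946561e-01 -3.30097809e-01  5.70699859e-04] [ 3.30098030e-01  9.43946593e-01 -3.47179250e-04]
win [ 0.5425 -0.1581  0.1775] tx -0.003990261168997766 dz -0.02992081994307516
L [ 0.5861 -0.1733  0.1905] tx 0.04217806546810767 dz -0.016967871134064727
Rr [ 0.4983 -0.1426  0.1924] tx -0.05085332426120419 dz -0.015076217571558304
end side [ 0.53229197 -0.21446368  0.184     ] 0.004952166362953662 -0.052131491866794444
hook end rel 0.0032726351802998153 -0.05275730362022738 root -0.0055689817018805 -0.17290324705170285
mid hung notch -0.0014274075526512285 -0.12282832856911259
```

Call:
{"api": "servo_tool", "payload": {"deltas": [[0.1,0,-0.03,0,0,0.1],[0.09,0.1,0,0,0,0],[0,0.3,0,0,0,0],[0,0.2,0,0,0,0],[0,0.2,0,0,0,0],[0,0.2,0,0,0,0],[0,0.2,0,0,0,0],[-0.01,0.2,0,0,0,0],[0,0,0,0,0,0]]}}

```text
t: 20.25
position: [0.5317, -0.22, 0.2078]
eef_rot: [0.985, -0.173, -0.0, 0.0]
wrist_force: [0.1, 0.1, -1.2]
opening: 0.095
```

```bash
python3 -c "
from h import *
go([.5423,-.1697,.207],-.346)"
```

```text
t 20.2 pos [ 0.5317 -0.22    0.2078] yaw -0.3474 z [-0.001 -0.001 -1.   ] F [ 0.1  0.1 -1.2] open 0.095
delta units [-0.18 -1.27  0.02]
turn units [ 0.01  0.   -0.02] q7 -1.6 units after turn [-0.18 -1.27  0.02]
```

Call:
{"api": "servo_tool", "payload": {"deltas": [[-0.01,0.15,0.05,0,0,0],[-0.01,0.15,0.1,0,0,0],[-0.02,0.15,0.1,0,0,0],[-0.01,0.15,0,0,0,0],[-0.01,0.14,0,0,0,0],[0,0,0,0,0,0]]}}

```text
t: 20.85
position: [0.5196, -0.2466, 0.1979]
eef_rot: [0.985, -0.173, -0.0, 0.0]
wrist_force: [0.4, 0.2, -0.0]
opening: 0.092
```

Call:
{"api": "servo_tool", "payload": {"deltas": [[0,0,0.1,0,0,0],[0,0,0.05,0,0,0],[0,0,0,0,0,0]]}}

```text
t: 21.15
position: [0.52, -0.2453, 0.1914]
eef_rot: [0.985, -0.172, -0.0, 0.0]
wrist_force: [0.3, 0.8, -0.7]
opening: 0.097
```

```bash
python3 -c "
from h import *
go([.5423,-.1697,.207],-.346)
s=r.read_state()['position']-[.4825,-.325,.17]; print(s@[.339,.941,0])
S=shot('side')
c=lambda i,u,v:cv2.resize(np.asarray(i['pixels'])[v:v+90,u:u+100,::-1],(600,540),interpolation=cv2.INTER_CUBIC)
cv2.imwrite('pics/a8.png',c(S,300,55))"
```

```text
t 21.1 pos [ 0.52   -0.2453  0.1914] yaw -0.3454 z [-0.001 -0.    -1.   ] F [ 0.3  0.8 -0.7] open 0.097
delta units [-0.11 -1.97 -0.39]
turn units [0.01 0.01 0.01] q7 -1.55 units after turn [-0.12 -1.97 -0.39]
0.08767247898020661
```

Call:
{"api": "servo_tool", "payload": {"deltas": [[0,0,0.05,0,0,0],[0,0,0.04,0,0,0],[0,0,0,0,0,0]]}}

```text
t: 21.5
position: [0.52, -0.2456, 0.188]
eef_rot: [0.985, -0.172, -0.0, 0.0]
wrist_force: [-0.2, 0.5, 0.3]
opening: 0.096
```

Call:
{"api": "servo_tool", "payload": {"deltas": [[0,0,0.03,0,0,0],[0,0,0,0,0,0],[0,0,0,0,0,0]]}}

```text
t: 21.8
position: [0.5201, -0.2457, 0.1871]
eef_rot: [0.985, -0.172, -0.0, 0.0]
wrist_force: [0.2, -0.0, 0.6]
opening: 0.093
```

```bash
python3 -c "
from h import *
f=[]
for i in range(6):
    f.append(r.read_state()['wrist_force']); S=shot('side')
print(np.mean(f,0)); go([.5423,-.1697,.207],-.346)"
```

```text
[ 0.50661786 -0.17687187  0.23958972]
t 22.1 pos [ 0.52   -0.2457  0.1871] yaw -0.3458 z [-0.    -0.001 -1.   ] F [ 0.2 -0.   0.4] open 0.092
delta units [-0.12 -1.98 -0.5 ]
turn units [0.01 0.   0.  ] q7 -1.55 units after turn [-0.12 -1.98 -0.5 ]
```

Call:
{"api": "servo_tool", "payload": {"deltas": [[0,0,0.03,0,0,0],[0,0,0.03,0,0,0],[0,0,0,0,0,0]]}}

```text
t: 22.4
position: [0.5201, -0.2458, 0.1846]
eef_rot: [0.985, -0.172, -0.0, 0.0]
wrist_force: [1.2, -0.3, 2.8]
opening: 0.096
```

```bash
python3 -c "
from h import *
f=[]
for i in range(6):
    f.append(r.read_state()['wrist_force']); S=shot('side')
print(np.mean(f,0)); go([.5423,-.1697,.207],-.346)"
```

```text
[ 1.42224626 -0.41412197  2.54577698]
t 22.7 pos [ 0.52   -0.2457  0.1847] yaw -0.3459 z [-0.    -0.001 -1.   ] F [ 1.1 -0.3  2.9] open 0.091
delta units [-0.12 -1.98 -0.56]
turn units [0.01 0.   0.  ] q7 -1.55 units after turn [-0.12 -1.98 -0.56]
```

Call:
{"api": "servo_tool", "payload": {"deltas": [[0.02,0,-0.02,0,0,0],[0.01,0,0,0,0,0],[0,0,0,0,0,0]]}}

```text
t: 23.0
position: [0.521, -0.2461, 0.1853]
eef_rot: [0.985, -0.172, -0.0, 0.0]
wrist_force: [1.2, -0.4, 1.0]
opening: 0.098
```

```bash
python3 -c "
from h import *
S=shot('side');p=np.asarray(S['pixels']).astype(int)
w=(p.min(2)>150); b=(p[:,:,0]-p[:,:,2]>35)&~w
for v in range(92,128): print(v,''.join('W' if w[v,u] else 'b' if b[v,u] else '.' for u in range(315,375)))
go([.5423,-.1697,.207],-.346)"
```

```text
92 .....WWWWWWWWWWW.................bbbbbbWWWWbbbbbbbbbbbWWWWWW
93 .....WWWWWWWWWWWW................bbbbbbbWWWWbbbbbbbbbbWWWWWW
94 .....WWWWWWWWWWWWbb..............bbbbbbbbWW.bbbbbbbbbbbWWWWW
95 .....WWWWWWWWWWWWbbbbb..........bbbbbbbbbbbbbbbbbbbbbbbbWWWW
96 .....WWWWWWWWWWWbbbbbb........bbbbbbbbbbbbbbbbbbbbbbbbbbWWWW
97 .....WWWWWWWWWWWbbbbbbb.....W.bbbbbbbbbbbbbbbbbbbbbbbbbbbWWW
98 .....WWWWWWWWWWWbbbbbb......W.bbbbbbbbbbbbbbbbbbbbbbbbbbbbWW
99 .....WWWWWWWWWWWbbbbbb......W.bbbbbbbbbbbbbbbbbbbbbbbbbbbbbW
100 .....WWWWWWWWWWWbbbbbb......W.bbbbbbbbbbbbbbbbbbbbbbbbbbbbbW
101 .....WWWWWWWWWbbbbbbbb......W.bbbbbbbbbbbbbbbbbbbbbbbbbbbbbb
102 .....WWWWWWWWbbbbbbbbb......W.bbbbbbbbbbbbbbbbbbbbbbbbbbbbbb
103 .....WWWWWWW.bbbbbbbbbbb.....bbbbbbbbbbbbbbbbbbbbbbbbbbbbbbb
104 .....WWWWWWW.bbbbbbbbbbbbb...bbbbbbbbbbbbbbbbbbbbbbbbbbbbbbb
105 .....WWWWWWWWbbbbbbbbbbbbbbbbbbbbbbbbbbbbbbbbbbbbbbbbbbbbbbb
106 .....WWWWWWWWbbbbbbbbbbbbWWbbbbbbbbbbbbbbbbbbbbbbbbbbbbbbbbb
107 .....WWWWWWWWbbbbbbbbbbbWWWWbbbbbbbbbbbbbbbbbbbbbbbbbbbbbbbb
108 .....WWWWWWW.bbbbbbbbWWWWWWbbbbbbbbbbbbbbbbbbbbbbbbbbbbbbbbb
109
[... 738 characters left out ...]
bbbbbbbbbbbbbbbbbbbbbbbbbbbbbbbbbbbbbb
121 WWWWWWWWWbb.........bbbbbbbbbbbbbbbbbbbbbbbbbbbbbbbbbbbbbbbb
122 WWWWWWWWbbb...........bbbbbbbbbbbbbbbbbbbbbbbbbbbbbbbbbbbbbb
123 WWWWWWWbbb...............bbbbbbbbbbbbbbbbbbbbbbbbbbbbbbbbbbb
124 WWWWWWbbb...................bbbbbbbbbbbbbbbbbbbbbbbbbbbbbbbb
125 bbbWWWbb......................bbbbbbbbbbbbbbbbbbbbbbbbbbbbbb
126 bbbbbbb..........................bbbbbbbbbbbbbbbbbbbbbbbbbbb
127 bbbbbbb.............................bbbbbbbbbbbbbbbW.bbbbbbb
t 23.1 pos [ 0.521  -0.2461  0.1853] yaw -0.3459 z [-0.001 -0.    -1.   ] F [0.3 0.4 1.4] open 0.097
delta units [-0.15 -1.98 -0.54]
turn units [0.01 0.01 0.  ] q7 -1.55 units after turn [-0.15 -1.98 -0.54]
```

The wire end shows in front of the small plate (rows 106–110): it is threaded and carrying. Release and lift.

Call:
{"api": "servo_tool", "payload": {"deltas": [[0,0,0,0,0,0],[0,0,0,0,0,0],[0,0,0,0,0,0],[0,0,0,0,0,0]], "gripper": 0.27}}

```text
t: 23.45
position: [0.5211, -0.2461, 0.1854]
eef_rot: [0.985, -0.172, -0.0, 0.0]
wrist_force: [-0.3, -0.6, 0.7]
opening: 0.27
```

Call:
{"api": "servo_tool", "payload": {"deltas": [[0,0,-0.2,0,0,0],[0,0,-0.5,0,0,0],[0,0,-0.7,0,0,0],[0,0,-0.9,0,0,0],[0,0,-0.7,0,0,0],[0,0,0,0,0,0]]}}

```text
t: 24.05
position: [0.5224, -0.2467, 0.3098]
eef_rot: [0.985, -0.172, 0.003, 0.001]
wrist_force: [0.8, -1.1, 0.2]
opening: 0.271
```

```bash
python3 -c "
from h import *
S=shot('side');p=np.asarray(S['pixels']).astype(int)
w=(p.min(2)>150); b=(p[:,:,0]-p[:,:,2]>35)&~w
for v in range(72,132,2): print(v,''.join('W' if w[v,u] else 'b' if b[v,u] else '.' for u in range(315,375)))
# push pose: jaws along board x, 140 mm from the board on hook line
h=np.array([np.cos(1.161),np.sin(1.161),0])
go(np.array([.4825,-.325,.31])+.118*h,-.346+np.pi/2); go(np.array([.4825,-.325,.31])+.118*h,-.346-np.pi/2)"
```

```text
72 .....WWWWWWWWWWWWWWWWWWWWWWWWWWWWWWWWWWWWWWWW...............
74 .....WWWWWWWWWWWWWWWWWWWWWWWWWWWWWWWWWWWWWWWWWWWWWW.........
76 .....WWWWWWWWWWWWWWWWWWWWWWWWWWWWWWWWWWWWWWWWWWWWWWWWWWWW...
78 .....WWWWWWWWWWWWWWWWWWWWWWWWWWWWWWWWWWWWWWbWWWWWWWWWWWWWWWW
80 .....WWWWWWWWWWWWWWWWWWWWWWWWWWWWWWWWWWbbbbbbWWWWWWWWWWWWWWW
82 .....WWWWWWWWWWWWWWWWWWWWWWWWWWWWWWbbbbbbbbbbbbWWWWWWWWWWWWW
84 .....WWWWWWWWWWWWWWWWWWWWWWWWWWbbbbbbbbbbbbbbbbbWWWWWWWWWWWW
86 .....WWWWWWWWWWWWWWWWWWWWWWbbbbbbbbbbbbbbbbbbbbbbbWWWWWWWWWW
88 .....WWWWWWWWWWWWWWWWWbbbbbbbbbbbbbbbbbbbbbbbbbbbbbWWWWWWWWW
90 .....WWWWWWWWWWWWWWbbbbbbbbbbbbbbbbbbbbbWWbbbbbbbbbbWWWWWWWW
92 .....WWWWWWWWWWWWWWbbbbbbbbbbbbbbbbbbbbWWWWbbbbbbbbbbbWWWWWW
94 .....WWWWWWWWWWWWWWbbbbbbbbbbbbbbbbbbbbbbWW.bbbbbbbbbbbWWWWW
96 .....WWWWWWWWWWWbbbbbbbbbbbbbbbbbbbbbbbbbbbbbbbbbbbbbbbbWWWW
98 .....WWWWWWWWWWWbbbbbbbbbbbbbbbbbbbbbbbbbbbbbbbbbbbbbbbbbbWW
100 .....WWWWWWWWWWbbbbbbbbbbbbbbbbbbbbbbbbbbbbbbbbbbbbbbbbbbbbW
102 .....WWWWWWWWbbbbbbbbbbbbbbbbbbbbbbbbbbbbbbbbbbbbbbbbbbbbbbb
104 .....WWWWWWW.bbbbbbbbbbbbbbbbbbbbbbbbbbbbbbbbbbbbbbbbbbbbbbb
106 .....
[... 560 characters left out ...]
bbbbbbbbbbbbbbb
124 WWWWWWbbb...................bbbbbbbbbbbbbbbbbbbbbbbbbbbbbbbb
126 bbbbbbb..........................bbbbbbbbbbbbbbbbbbbbbbbbbbb
128 ..bbbb...............................bbb...bbbbbbb.WWWWbbbbb
130 ...............................................bb.WWWWWWWWWW
t 24.1 pos [ 0.5217 -0.2464  0.3075] yaw -0.346 z [ 0.003 -0.002 -1.   ] F [ 0.4  0.1 -0.3] open 0.27
delta units [-0.07 -0.76 -0.06]
turn units [  0.03  -0.02 -18.  ] q7 -1.55 units after turn [ 0.76 -0.07 -0.06]
t 24.1 pos [ 0.5217 -0.2464  0.3075] yaw -0.346 z [ 0.003 -0.002 -1.   ] F [ 0.4  0.1 -0.3] open 0.27
delta units [-0.07 -0.76 -0.06]
turn units [-0.02 -0.03 18.  ] q7 -1.55 units after turn [-0.76  0.07 -0.06]
```

Both hang. Now turn the gripper 90° so that the part-open fingers straddle the wire, come down in front of the small plate and push.

Call:
{"api": "servo_tool", "payload": {"deltas": [[0,-0.4,0,0,0,-0.9],[0,-0.35,0,0,0,-1],[0,0,0,0,0,-1],[0,0,0,0,0,-1],[0,0,0,0,0,-1],[0,0,0,0,0,-1],[0,0,0,0,0,-1],[0,0,0,0,0,-1],[0,0,0,0,0,-1],[0,0,0,0,0,-1],[0,0,0,0,0,-1],[0,0,0,0,0,-1]], "gripper": 0.45}}

```text
t: 25.3
position: [0.5299, -0.2174, 0.3046]
eef_rot: [0.94, 0.341, -0.001, -0.0]
wrist_force: [-0.8, 0.3, 0.1]
opening: 0.447
```

Call:
{"api": "servo_tool", "payload": {"deltas": [[0,0,0,0,0,-1],[0,0,0,0,0,-1],[0,0,0,0,0,-1],[0,0,0,0,0,-1],[0,0,0,0,0,-1],[0,0,0,0,0,-1],[0,0,0,0,0,0]]}}

```text
t: 26.0
position: [0.5299, -0.2175, 0.3047]
eef_rot: [0.82, 0.572, -0.001, -0.0]
wrist_force: [0.8, 0.3, 0.5]
opening: 0.454
```

```bash
python3 -c "
from h import *
h=np.array([np.cos(1.161),np.sin(1.161),0])
go(np.array([.4825,-.325,.156])+.122*h,-.346+np.pi/2)"
```

```text
t 26.0 pos [ 0.5299 -0.2175  0.3047] yaw 1.2178 z [-0.002  0.    -1.   ] F [0.8 0.3 0.5] open 0.454
delta units [ 0.11 -0.    3.72]
turn units [-0.02  0.01 -0.08] q7 -0.16 units after turn [ 0.11 -0.01  3.72]
```

Call:
{"api": "servo_tool", "payload": {"deltas": [[0.1,0,0.5,0,0,-0.08],[0,0,0.5,0,0,0],[0,0,0.5,0,0,0],[0,0,0.5,0,0,0],[0,0,0.5,0,0,0],[0,0,0.5,0,0,0],[0,0,0.4,0,0,0],[0,0,0.3,0,0,0],[0,0,0,0,0,0]]}}

```text
t: 26.9
position: [0.5308, -0.2135, 0.1559]
eef_rot: [0.819, 0.574, -0.001, -0.001]
wrist_force: [-1.6, 1.2, 0.2]
opening: 0.448
```

```bash
python3 -c "
from h import *
h=np.array([np.cos(1.161),np.sin(1.161),0])
go(np.array([.4825,-.325,.156])+.08*h,-.346+np.pi/2)
f=[]
for i in range(4):
    f.append(r.read_state()['wrist_force']); S=shot('side')
print(np.mean(f,0))"
```

```text
t 26.9 pos [ 0.5308 -0.2135  0.1559] yaw 1.2218 z [-0.003  0.    -1.   ] F [-1.6  1.2  0.2] open 0.448
delta units [-1.04 -0.06 -0.  ]
turn units [-0.03  0.01 -0.03] q7 -0.22 units after turn [-1.04 -0.06 -0.  ]
[-0.56982384  0.51555189 -0.20871734]
```

Call:
{"api": "servo_tool", "payload": {"deltas": [[-0.12,-0.01,0,-0.02,0,0],[-0.12,0,0,0,0,0],[-0.12,-0.01,0,0,0,0],[-0.12,-0.01,0,0,0,0],[-0.1,-0.01,0,0,0,0],[-0.1,-0.01,0,0,0,0],[-0.1,0,0,0,0,0],[-0.1,-0.01,0,0,0,0],[-0.1,-0.01,0,0,0,0],[-0.1,0,0,0,0,0]]}}

```text
t: 28.1
position: [0.5141, -0.2537, 0.1574]
eef_rot: [0.819, 0.574, 0.0, 0.001]
wrist_force: [0.2, 0.9, 0.9]
opening: 0.45
```

Call:
{"api": "servo_tool", "payload": {"deltas": [[-0.1,0,0,0,0,0],[-0.1,-0.01,0,0,0,0],[-0.1,-0.01,0,0,0,0],[-0.1,0,0,0,0,0],[-0.08,-0.01,0,0,0,0]]}}

```text
t: 28.6
position: [0.5065, -0.2715, 0.1575]
eef_rot: [0.819, 0.574, 0.0, 0.001]
wrist_force: [0.6, 1.6, 1.3]
opening: 0.451
```

```bash
python3 -c "
from h import *
n=np.array([.339,.941,0])
go(np.array([.4825,-.325,.156])+.038*np.array([np.cos(1.161),np.sin(1.161),0]),-.346+np.pi/2)
s=r.read_state();print('d',(s['position']-[.4825,-.325,0])@n)
S=shot('side');p=np.asarray(S['pixels']).astype(int)
w=(p.min(2)>150); b=(p[:,:,0]-p[:,:,2]>35)&~w
for v in range(72,132,2): print(v,''.join('W' if w[v,u] else 'b' if b[v,u] else '.' for u in range(315,385)))
"
```

```text
t 28.6 pos [ 0.5065 -0.2715  0.1575] yaw 1.2231 z [ 0.001 -0.001 -1.   ] F [0.6 1.6 1.3] open 0.451
delta units [-0.51 -0.05  0.04]
turn units [ 0.02  0.01 -0.02] q7 -0.11 units after turn [-0.51 -0.05  0.04]
d 0.05853026658369623
72 .....WWWWWW...........................................................
74 .....WWWWWWW......................................W...................
76 .....WWWWWWW.....................................WWWWWWWW.............
78 .....WWWWWWWW.........WW.........................WWWWWWWWWWWWW........
80 .....WWWWWWWWW.........W...........................WWWW...WWWWWWWWWW..
82 .....WWWWWWWWW...............................bbb......WW..WWWWWWWWWWWW
84 .....WWWWWWWWWW...............b..............bbbb........WWWWWWWWWWWWW
86 .....WWWWWWWWWWW............bbbbbbb..........bbbb.......WWWWWWWWWWWWWW
88 .....WWWWWWWWWWWWWW.........bbbbbbbb.........bbbb......WWWWWWWWWWWWWWW
90 .....WWWWWWWWWWWWWWbbb.......bbbbbbbb.........bb......WWWWWWWWWWWWWWWW
92 .....WWWWWWWWWWWWWWbbb..W...bbbbbbbbbb..............bbWWWWWWWWWWWWWWWW
94 .....WWWWWWWWWWWWWbbbb......bbbbbbbbbb.............b
[... 666 characters left out ...]
bbbbbbbbbbbbbbbbbbbWWWWWW
114 ..bbWWWWWWWWWWWWWWWW.bbbbbbbbbbbbbbbbbbbbbbbbbbbbbbbbbbbbbbbbbb.WWWWWW
116 .bWWWWWWWWWWWWWWWWWWWWWWW.bbbbbbbbbbbbbbbbbbbbbbbbbbbbbbbbbbbbb.WWWWWW
118 bWWWWWWWWWWbbb...WWWWWWWWWWWWWWbbbbbbbbbbbbbbbbbbbbbbbbbbbbbbbb.WWWWWW
120 WWWWWWWWWWbb..........WWWWWWWWWWWWWWbbbbbbbbbbbbbbbbbbbbbbbbbbbWWWWWWW
122 WWWWWWWWbbb.................WWWWWWWWWWWWWbbbbbbbbbbbbbbbbbbbbb.WWWWWWW
124 WWWWWWbbb........................WWWWWWWWWWWWWbbbbbbbbbbbbbbb..WWWWWWW
126 bbbbbbb...............................WWWWWWWWWWWW.bbbbbbbbbbbWWWWWWWW
128 ..bbbb.....................................WWWWWWWWWWWW.bbbbbbWWWWWWWW
130 ................................................WWWWWWWWWWWWWWWWWWWWWW
```

Call:
{"api": "servo_tool", "payload": {"deltas": [[-0.08,-0.01,0,0,0,0],[-0.08,-0.01,0,0,0,0],[-0.08,-0.01,0,0,0,0],[-0.08,0,0,0,0,0],[-0.05,0,0,0,0,0],[0,0,0,0,0,0]]}}

```text
t: 29.25
position: [0.5002, -0.285, 0.1574]
eef_rot: [0.819, 0.574, 0.0, 0.001]
wrist_force: [-0.3, 0.7, 0.2]
opening: 0.451
```

Call:
{"api": "servo_tool", "payload": {"deltas": [[-0.04,0,0,0,0,0],[-0.04,0,0,0,0,0],[0,0,0,0,0,0]]}}

```text
t: 29.55
position: [0.4992, -0.2878, 0.1574]
eef_rot: [0.819, 0.574, 0.0, 0.001]
wrist_force: [-0.6, 1.1, -1.0]
opening: 0.449
```

Call:
{"api": "servo_tool", "payload": {"deltas": [[-0.03,0,0,0,0,0],[-0.03,0,0,0,0,0],[0,0,0,0,0,0]]}}

```text
t: 29.85
position: [0.4985, -0.2901, 0.1575]
eef_rot: [0.819, 0.574, 0.0, 0.001]
wrist_force: [0.2, 1.0, 0.1]
opening: 0.45
```

Call:
{"api": "servo_tool", "payload": {"deltas": [[-0.03,0,0,0,0,0],[0,0,0,0,0,0]]}}

```text
t: 30.05
position: [0.498, -0.291, 0.1574]
eef_rot: [0.819, 0.574, 0.0, 0.001]
wrist_force: [0.0, 2.2, 0.1]
opening: 0.45
```

Call:
{"api": "servo_tool", "payload": {"deltas": [[-0.03,0,0,0,0,0],[0,0,0,0,0,0]]}}

```text
t: 30.25
position: [0.4977, -0.2921, 0.1574]
eef_rot: [0.819, 0.574, 0.0, 0.001]
wrist_force: [0.7, 2.8, -0.3]
opening: 0.447
```

Call:
{"api": "servo_tool", "payload": {"deltas": [[-0.03,0,0,0,0,0],[0,0,0,0,0,0]]}}

```text
t: 30.45
position: [0.4974, -0.293, 0.1574]
eef_rot: [0.819, 0.574, 0.0, 0.001]
wrist_force: [1.4, 4.2, -0.5]
opening: 0.45
```

Call:
{"api": "servo_tool", "payload": {"deltas": [[-0.02,0,0,0,0,0],[0,0,0,0,0,0]]}}

```text
t: 30.65
position: [0.4973, -0.2933, 0.1574]
eef_rot: [0.819, 0.574, 0.001, 0.0]
wrist_force: [1.8, 7.9, -0.5]
opening: 0.448
```

```bash
python3 -c "
from h import *
n=np.array([.339,.941,0]);f=[]
for i in range(4):
    s=r.read_state();f.append(s['wrist_force']); S=shot('side')
print(np.mean(f,0),np.mean(f,0)@n,'d',(s['position']-[.4825,-.325,0])@n)"
```

```text
[1.48567559 7.33059848 0.06449026] 7.401737188747673 d 0.03489300379788443
```

Firm contact at 7.4 N with stiffness like the board's: the set is home. Back off and lift clear.

Call:
{"api": "servo_tool", "payload": {"deltas": [[0.03,0,0,0,0,0],[0.05,0,0,0,0,0],[0.1,0,0,0,0,0],[0.2,0.01,0,0,0,0],[0.2,0.02,0,0,0,0],[0.2,0.01,0,0,0,0],[0.2,0.01,0,0,0,0],[0.2,0.01,0,0,0,0],[0,0,0,0,0,0]]}}

```text
t: 31.75
position: [0.516, -0.2491, 0.1575]
eef_rot: [0.818, 0.575, 0.0, 0.001]
wrist_force: [1.1, 0.0, -0.6]
opening: 0.448
```

Call:
{"api": "servo_tool", "payload": {"deltas": [[0,0,-0.4,0,0,0],[0,0,-0.7,0,0,0],[0,0,-0.9,0,0,0],[0,0,-0.9,0,0,0],[0.3,0,-0.9,0,0,0],[0.8,0,-0.3,0,0,0],[0.9,0,0,0,0,0],[0.9,0,0,0,0,0],[0.9,0,0,0,0,0],[0.9,0,0,0,0,0],[0,0,0,0,0,0]]}}

```text
t: 32.85
position: [0.5802, -0.0685, 0.3212]
eef_rot: [0.817, 0.577, 0.001, 0.0]
wrist_force: [0.4, 0.2, -1.2]
opening: 0.448
```

```bash
python3 -c "
from h import *
go([0,0,0]);S=shot('side');T=shot('top')
k=lambda i,w,h:cv2.resize(i,(w,h),interpolation=cv2.INTER_CUBIC)
s=np.asarray(S['pixels'])[50:150,305:415,::-1];t=np.asarray(T['pixels'])[165:285,400:500,::-1]
a=np.hstack([k(s,440,400),k(t,333,400)])
b=np.hstack([k(np.asarray(S['pixels'])[:,:,::-1],320,200),k(np.asarray(T['pixels'])[:,:,::-1],320,200),np.zeros((200,133,3),np.uint8)])
cv2.imwrite('pics/end.png',np.vstack([a,b]))"
```

```text
t 32.9 pos [ 0.5802 -0.0685  0.3212] yaw 1.229 z [ 0.002  0.001 -1.   ] F [ 0.4  0.2 -1.2] open 0.448
delta units [ -3.26 -14.25   8.01]
```

View pics/end.png

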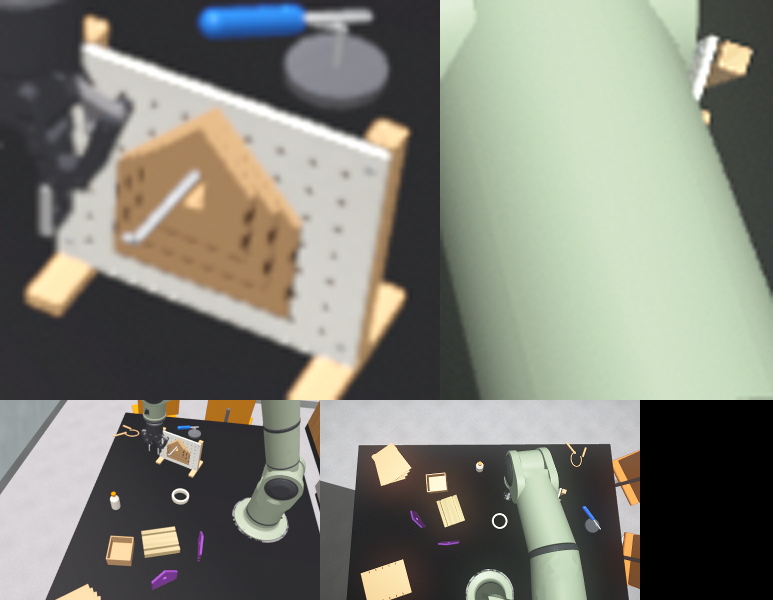

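The picture shows all three nested on the hook against the board (apexes contiguous near crop (213,112)). The rack is empty and the bystanders are in place, so I'm handing in.

```bash
python3 -c "
from h import *
print(r.sign_off(), r.read_state()['t'])"
```

```text
the job is handed in; nothing more can be done
the job is handed in; nothing more can be done
```

I hung the middle template on the hook, then the small one in front of it, each by its window. I then pushed the set back along the wire with the part-open fingers on either side of it. I handed the job in just after 33 s.

- **Forces:** the push ended in a stiff stop at about 7.4 N, which should bow the board less than 1 mm. While hanging the plates, the highest wrist force I read was about 3 N. The two grasps in the rack showed 5–7 N. I only read the force at the end of each move, so I could have missed brief peaks.
- **Last picture:** all three plates are nested against the board with their roof points together. The rack is empty, and the glue, tape, box and purple look-alikes appear where they were. The gripper was clear of everything.
- **Not checked:** in that picture the arm hid the hook from the top camera. Flushness therefore rests on the side view and the force and distance readings.
- **Disagreement:** the two cameras differed by a few millimetres, up to about 6 mm on the middle's roof point. I corrected for this with side views and by feeling for the wire.

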